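Set the coin gauge to its mark and lock it

ROBOT

A 6-joint arm with a two-finger parallel gripper is mounted at the origin on the work surface. World frame = base frame: x ahead of the robot, y to its left, z up, the work surface at z = 0. Lengths are in m, angles in degrees, forces in N, time in s.
With the tool pointing down it reaches from about 0.4 to 0.825 m from the base axis. Payload 7 kg.
Tool frame: the origin (TCP) lies midway between the tips of the shut fingers; the grasp point (between the pads) lies 19 mm behind it (ctrl.hold_point_z is the distance from the TCP to the grasp point, in m); z points along the fingers, x is the direction in which the jaws open and shut, and the axes are right-handed (so a half turn about z gives the same grasp; the last joint's range is limited). The gripper opens to 88 mm and grips with 3 to 60 N. Pads are 19 mm wide; open, the fingers measure 130 mm over their backs; the gripper's body (78 mm by 193 mm) begins 47 mm behind the grasp point.
Start: joints at [-55.628, 20.546, 0.682, 0, -70.136, -16.507], TCP at [0.207, -0.642, 0.203] pointing down, gripper open.
Joint ranges: [-176.03, 176.03], [-82.01, 121.73], [-58.28, 71.71], [-173.87, 95.51], [-174.79, -0.11], [-173.66, 173.66]. Speed limits (degrees/s): [136.94, 136.94, 172.46, 180, 180, 180].

INTERFACE

Orientations are given as [roll, pitch, yaw] about the fixed x, y, z axes, in that order (R = Rz(yaw) Ry(pitch) Rx(roll)).
In Python, from plant import ctrl gives the robot as it stands.
- The arm moves only by the tool apply_moves, never from a script. Its argument "motion" is a list of rows, each a list of 2 entries, a list of its own where there are three numbers: the shift along the world's x, y, z in cm, then the turn about the world's z in degrees. In form: [[[tx, ty, tz], roll], ...]. A call has 1 to 10 rows; each row is the pose to reach, as a shift and turn from the pose commanded when the call began; what a row does not reach only later rows make up. A row lasts 1/10 s, in which the tool goes at most 50 mm and 8.59 degrees, less where a joint would pass 70% of its speed; a pose out of reach is approached as far as the arm can. A call with a gripper value outside its range is refused whole. "hand" is the finger opening in cm, from 0 to 8.76, set as the call begins (left out, the last holds). The fingers move at their own pace and stop on an object; the grip force is fixed at half the most. Time passes only in rows, so rows that repeat a pose let the fingers close. It gives the time, the measured TCP pose, the force and the opening at its end, in the units of the state.
- ctrl.get_obs(): the state, without advancing time (a new reading comes with each control period).
- ctrl.snapshot(name): name is "scene" or "top" or "wrist"; returns (picture, depth): 384x512x3 uint8, blue, green, red; 384x512 float32, m along the optical axis (not along the pixel's ray), 0 where there is no reading.
- ctrl.camera_model(name): a dict with "fx", "fy", "cx", "cy" (pixels), "cam_to_world" (4x4, takes a point from camera to world coordinates); the wrist camera has in their place "tool_from_camera" (4x4, takes a point from camera to tool coordinates, whose origin is the TCP and whose axes are the tool frame's). Camera axes: x right, y down, z forward; pixel columns grow to the right and rows downward; lengths in m; the calibration is good to about 2 mm. A picture is of the moment at which its call begins: read the wrist's pose just before it. camera_model takes no time and is no camera call.
- ctrl.close_job(): hands the job in, once; it reports no verdict.
The state is a dict: "clock": time; "joint_pos": joint angles; "qvel": joint speeds; "tau": joint torques, N m; "tool_pos": TCP position; "orientation": TCP orientation; "force": force on the tool from outside, world axes, zero at the start; "moment": the same for the moment, N m; "opening": finger opening in m.
Only numpy, scipy, OpenCV 4.12 (cv2) and the standard library are available. Lean on these libraries where they do the work, as an engineer would, in place of code of your own. Each camera call takes 0.05 s, during which the arm holds its last target.

TASK

On the coin gauge, roll the knurled wheel gently under a fingertip, in as many strokes as needed, until the sliding jaw has closed the gap so far that its measuring face stands over the black gauge mark on the bed. Then press the lock plunger fully down with a fingertip so that it stays down, and move clear. Work the jaw only through the wheel: do not touch the jaw or shift the mark, do not squeeze the wheel, and leave the other things on the desk where they are.

Things in the scene. Friction and masses are not known exactly. Their poses are not given: they have to be found in the camera images.
- gauge: coin gauge fixed to the desk: dark base plate 140 x 300 x 12 mm, aluminium bed 60 x 280 mm, top 28 mm high. Origin on the desk, midway along, 15 mm to -x of the bed's centre line; y along the bed. Fixed jaw (anvil) at the -y end of the bed: face at y = -90 mm, top 58 mm high. Wheel and lock plunger stand on the -x (robot's) side, at x = -55 mm.
- wheel_top (a point): highest point of the wheel's rim, 82 mm above the desk, at x = -55, y = +65 mm in the gauge's frame. It goes down with the wheel but does not turn. Rolling the top of the wheel towards the gauge's -y moves the jaw to -y and closes the gap, rolling it to +y opens it: 15 mm of jaw per radian, 0.47 mm of jaw per mm of rim travel. The wheel stays where it is left.
- wheel: knurled steel wheel, 64 mm diameter, 26 mm wide; origin in its middle, 50 mm above the desk; its axle is the gauge's x axis; it stands between two fixed grey cheeks, 44 mm across outside, tops 56 mm high. Wheel, cheeks, jaw and the rail between (46 mm high) form a sprung head: under a press on the wheel it yields straight down, from about 1.5 N plus 0.7 N per mm, to a stop at 9 mm, and springs back.
- jaw: steel sliding jaw, 76 x 34 mm in plan, top 62 mm above the desk. Origin at the foot of its measuring face (which looks to the gauge's -y), on the bed's centre line, 37 mm above the desk, 9 mm clear of the bed; the gauge's axes. At the start it is 15 to 80 mm to +y of the mark.
- mark (a point): middle of the gauge mark: a flat black band 6 mm wide (along y) lying across the bed, with a black tab 18 mm wide hanging over the bed's +x edge; on the bed's centre line, 30 mm above the desk; the gauge's axes. The jaw passes over the band. A push of 6 N along the bed would shift it.
- lock_top (a point): middle of the flat top of the lock plunger, a steel mushroom button 26 mm across on a round grey collar (34 mm across, top 38 mm high), at x = -55, y = -75 mm in the gauge's frame. Up, as at the start, it is 56 mm above the desk; fully down 48 mm.
- lock (a joint): travel of the lock plunger in m: 0 up, 0.008 fully down; it needs about 4 N and stays where it is left
- coin_stack: a loose stack of five bronze discs with square holes, 35 mm across, 15 mm high, standing between wheel and plunger on the robot's side of the gauge; bystander, loose; origin at the middle of its underside
- coin_tube: a clear coin tube with white cap, 35 mm across, 64 mm high; bystander, loose; origin at the middle of its underside
- coin_tube2: a shorter clear coin tube with white cap, 35 mm across, 50 mm high; bystander, loose; origin at the middle of its underside
- loupe: a black stand loupe, 38 mm across, 40 mm high; bystander, loose; origin at the middle of its underside
- brush: a small brush lying flat, 150 mm long; bystander, loose; origin at the middle of its underside
- coin_tray: a dark wooden tray 110 x 160 x 22 mm; bystander, loose; origin at the middle of its underside
- weight: a brass check weight with a knob, 28 mm across, 44 mm high; bystander, loose; origin at the middle of its underside

How it is judged (in metres and radians):
On the way, in this order (a step that is already met when the one before it is completed fails the run):
1. the jaw's face stands over the mark while the lock plunger is still up (y of jaw in the frame of mark between -0.003 and 0.003 m and value of joint lock below 0.002 m), for 0.4 s.
2. the lock plunger is pressed home with the jaw still on the mark (y of jaw in the frame of mark between -0.003 and 0.003 m and value of joint lock above 0.006 m), for 0.2 s.
At the end, for the whole second after the job is handed in: the jaw's measuring face is within 3 mm of the middle of the mark (over the 6 mm band) and at rest, and the lock plunger is down by more than 6 of its 8 mm (all of step 2 and linear speed of jaw below 0.003 m/s); the robot touches nothing.
It fails at once if the sliding jaw is touched (more than 1 N) (contact force between any of the fingers, the arm and jaw above 1 N).
It fails at once if the gauge mark is shifted by more than 2 mm (distance of mark from where it was at the start of the episode above 0.002 m).
It fails at once if the wheel is squeezed or pressed with more than 25 N (contact force between the fingers and wheel above 25 N).
It fails at once if a bystander is moved by more than 10 mm or lifted (distance of any of coin_stack, coin_tube, coin_tube2, loupe, brush, coin_tray, weight from where it was at the start of the episode above 0.01 m).
It also fails if it takes over 51 s, if anything falls off the work surface, if the arm or the gripper's body presses on something with over 40 N, if the wrist force passes 120 N, or if a joint passes its speed limit or range.

## Working session

There is one attempt and no reset: what is moved stays moved. The work goes in short steps, Python scripts to look and compute and a tool call to move; the robot and the scene stay as the last step left them, time stands still between calls to the robot, and variables do not carry over. Pictures are saved under pics/ and viewed, and the job is handed in when it is done.

Besides the shell and the picture viewer there is one more tool, called after "Emit:" by a JSON object that holds its "name" and its "arguments", one argument or row to a line. apply_moves: Moves the arm, as the interface text tells. Its arguments: {"type":"object","properties":{"motion":{"type":"array"},"hand":{"type":"number"}},"required":["motion"]}

```bash
mkdir -p pics; ls; cat > h.py <<'E'
import numpy as np,cv2,pickle
from plant import ctrl
def snap(name,tag):
    o=ctrl.get_obs(); im,d=ctrl.snapshot(name); m=ctrl.camera_model(name)
    cv2.imwrite(f'pics/{tag}.png',im); pickle.dump((o,im,d,m),open(f'{tag}.pkl','wb')); return o,im,d,m
def c2w(o,m):
    if 'cam_to_world' in m: return np.array(m['cam_to_world'])
    from scipy.spatial.transform import Rotation as R
    T=np.eye(4);T[:3,:3]=R.from_euler('xyz',o['orientation'],degrees=True).as_matrix();T[:3,3]=o['tool_pos']
    return T@np.array(m['tool_from_camera'])
def cloud(o,d,m):
    v,u=np.mgrid[0:d.shape[0],0:d.shape[1]]
    P=np.stack([(u-m['cx'])/m['fx']*d,(v-m['cy'])/m['fy']*d,d,np.ones_like(d)],-1)
    W=(P@c2w(o,m).T)[...,:3]; W[d<=0]=np.nan; return W
E
python3 - <<'E'
from h import *
for n in('scene','top'):
    o,im,d,m=snap(n,n+'0')
    print(n,np.round(np.array(m['cam_to_world']),3).tolist(),m['fx'])
print(o)
E
```

```text
pics
scene [[0.734, 0.449, -0.509, 1.034], [0.679, -0.467, 0.567, -0.411], [0.017, -0.762, -0.648, 0.666], [0.0, 0.0, 0.0, 1.0]] 397.47887963243477
top [[-0.078, -0.965, 0.249, 0.383], [-0.997, 0.074, -0.023, 0.09], [0.004, -0.25, -0.968, 0.93], [0.0, 0.0, 0.0, 1.0]] 424.60837358365285
{'clock': 0.05, 'joint_pos': array([-5.56267720e+01,  2.05922081e+01,  6.33841092e-01, -1.99897054e-02,
       -7.01371475e+01, -1.65048231e+01]), 'qvel': array([ 0.03541286, -0.11542885,  0.03748285,  0.02049893,  0.04787118,
       -0.01676137]), 'tau': array([-1.35138936e-03, -5.84671104e+01,  2.94062591e+01,  7.02625751e+00,
        1.03478428e-02, -6.97371138e-05]), 'tool_pos': array([ 0.20689091, -0.64194672,  0.20171493]), 'orientation': array([-1.79990879e+02, -9.69178487e-02,  1.07861590e+02]), 'force': array([-0.16123514,  0.2272996 ,  0.14998933]), 'moment': array([ 0.0227034 , -0.01868498,  0.01496988]), 'opening': 0.08731214339217326}
```

View pics/scene0.png

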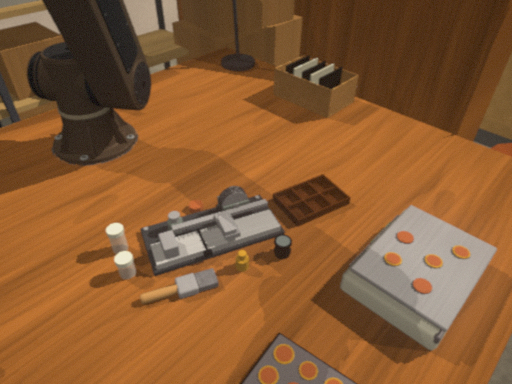

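View pics/top0.png

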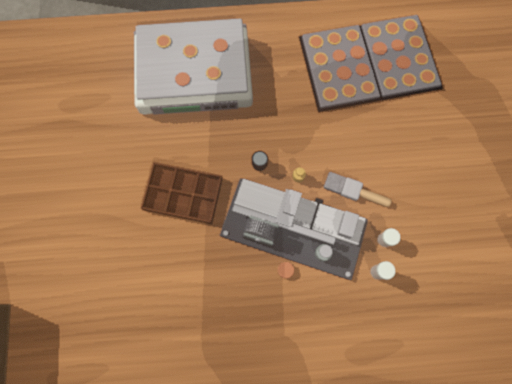

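```bash
python3 - <<'E'
from h import *
a=pickle.load(open('top0.pkl','rb')); o,im,d,m=a
cv2.imwrite('pics/topz.png',cv2.resize(im[150:290,210:410],None,fx=4,fy=4,interpolation=cv2.INTER_CUBIC))
W=cloud(o,d,m)
for uv in [(226,235),(348,274),(366,232),(238,182),(324,250),(324,254),(262,226),(305,210),(292,207),(342,222),(328,222),(288,270),(318,201),(386,270),(390,237),(230,300)]:
    print(uv,np.round(W[uv[1],uv[0]],4))
E
```

```text
(226, 235) [0.5279 0.1363 0.0117]
(348, 274) [ 0.4244 -0.1171  0.013 ]
(366, 232) [ 0.5126 -0.1722 -0.0009]
(238, 182) [ 0.6493  0.1023 -0.0017]
(324, 250) [ 0.4746 -0.0651  0.0537]
(324, 254) [ 0.4664 -0.0639  0.0551]
(262, 226) [0.5292 0.0592 0.0838]
(305, 210) [ 0.5668 -0.0389  0.027 ]
(292, 207) [ 0.5684 -0.0076  0.0607]
(342, 222) [ 0.5294 -0.109   0.0566]
(328, 222) [ 0.537 -0.086  0.025]
(288, 270) [0.4424 0.0095 0.0159]
(318, 201) [ 0.5837 -0.0687  0.0309]
(386, 270) [ 0.424  -0.1829  0.0644]
(390, 237) [ 0.4914 -0.2066  0.049 ]
(230, 300) [ 3.905e-01  1.370e-01 -2.000e-04]
```

View pics/topz.png

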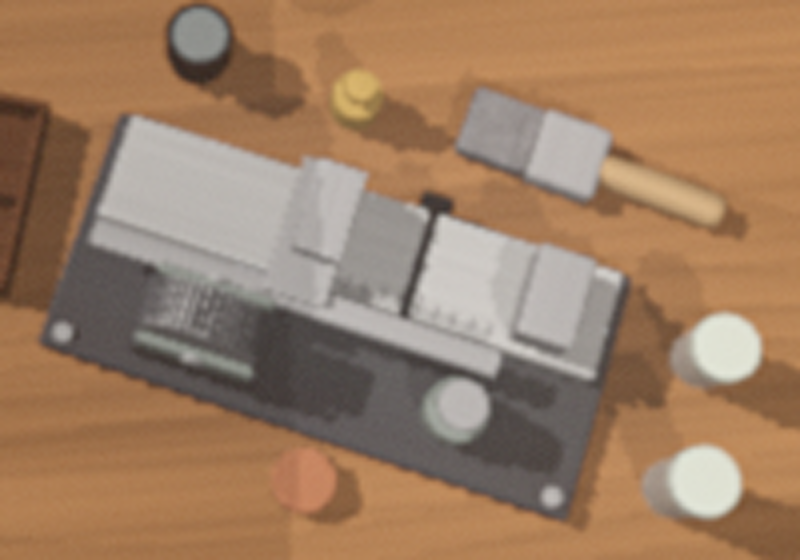

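```bash
python3 - <<'E'
from h import *
from scipy.optimize import minimize
o,im,d,m=pickle.load(open('top0.pkl','rb'))
W=cloud(o,d,m)
near=(abs(W[...,0]-.53)<.2)&(abs(W[...,1])<.2)
P=W[near]
# base plate 9-15mm
B=P[(P[:,2]>.008)&(P[:,2]<.016)&(P[:,0]>.40)&(P[:,0]<.7)&(P[:,1]>-.16)&(P[:,1]<.17)]
rect=cv2.minAreaRect((P[(P[:,2]>.009)&(P[:,2]<.035)&(abs(P[:,0]-.53)<.2)][:,:2]*1000).astype(np.float32))
for lo,hi,nm in((.025,.032,'bed'),(.052,.060,'lock/anvil'),(.06,.066,'jaw'),(.066,.09,'wheel'),(.043,.049,'rail')):
    k=near&(W[...,2]>lo)&(W[...,2]<hi)
    n,l,s,c=cv2.connectedComponentsWithStats(k.astype(np.uint8))
    for i in range(1,n):
        if s[i,4]>25:
            q=W[l==i]; r=cv2.minAreaRect((q[:,:2]*1000).astype(np.float32))
            print(nm,s[i,4],np.round(q.mean(0),4),np.round(c[i],0),[np.round(x,1) for x in r])
E
```

```text
bed 1051 [0.6018 0.0572 0.0274] [260. 198.] [array([602.7,  56.8]), array([97.1, 60.7]), np.float64(67.3)]
bed 1401 [ 0.5448 -0.0777  0.0275] [324. 219.] [array([545.3, -89.8]), array([147.3,  72.2]), np.float64(66.3)]
bed 72 [0.5122 0.0548 0.0284] [264. 238.] [array([513.8,  60.1]), array([39.4, 78.6]), np.float64(0.4)]
lock/anvil 336 [ 0.5251 -0.1226  0.0568] [349. 224.] [array([ 525.6, -123.1]), array([29.9, 50. ]), np.float64(66.6)]
lock/anvil 72 [0.5459 0.0529 0.0552] [264. 220.] [array([546.2,  52.5]), array([62.2,  7.6]), np.float64(67.5)]
lock/anvil 88 [0.5101 0.068  0.0549] [258. 238.] [array([509.3,  67.7]), array([62.2,  7.5]), np.float64(67.0)]
lock/anvil 120 [ 0.473  -0.0681  0.0551] [326. 251.] [array([473.3, -68. ]), array([23. , 22.5]), np.float64(86.3)]
jaw 217 [ 0.5787 -0.009   0.0617] [292. 202.] [array([579.5,  -9.2]), array([25.8, 49.7]), np.float64(66.4)]
jaw 227 [ 0.425  -0.1836  0.0632] [386. 270.] [array([ 425.1, -182.9]), array([33.1, 33.9]), np.float64(87.8)]
wheel 356 [0.5268 0.0601 0.0767] [262. 228.] [array([528. ,  60.8]), array([57.7, 26.3]), np.float64(67.0)]
rail 643 [0.5375 0.0076 0.0457] [286. 223.] [array([545.1,   9.7]), array([224.4,  29.9]), np.float64(66.8)]
```

```bash
python3 - <<'E'
from h import *
print(np.round(np.array(ctrl.camera_model('wrist')['tool_from_camera']),3), ctrl.camera_model('wrist')['fx'])
o,im,d,m=pickle.load(open('top0.pkl','rb'))
R=np.array([[.9205,.3907],[-.3907,.9205]]) # columns x,y
g0=np.array([.528,.0605])-R@[-.055,.065]; g1=np.array([.473,-.068])-R@[-.055,-.075]
print(g0,g1)
W=cloud(o,d,m); G=(W[...,:2]-(g0+g1)/2)@R
k=(abs(W[...,2]-.0617)<.003)&(abs(G[...,0]-.015)<.04)&(abs(G[...,1])<.1)
print('jaw y',np.percentile(G[k][:,1],[0,2,50,98,100]), np.percentile(G[k][:,0],[0,2,98,100]))
g=im.max(2)
k=(g<60)&(abs(W[...,2]-.029)<.005)&(abs(G[...,0]-.03)<.04)&(abs(G[...,1])<.1)
print('mark',k.sum(),np.percentile(G[k][:,1],[0,10,50,90,100]),np.median(G[k][:,0]))
E
```

```text
[[ 1.     0.     0.    -0.001]
 [-0.001  0.962  0.273 -0.073]
 [-0.    -0.273  0.962 -0.182]
 [ 0.     0.     0.     1.   ]] 302.3456277902191
[ 0.553232 -0.020821] [ 0.55293  -0.020451]
jaw y [-0.09926547 -0.09581552  0.01993543  0.03322785  0.03391142] [-0.0061703  -0.00474944  0.04406436  0.04530113]Traceback (most recent call last):
  File "<stdin>", line 12, in <module>
    return _quantile_unchecked(
        a, q, axis, out, overwrite_input, method, keepdims, weights)
    return _ureduce(a,
                    func=_quantile_ureduce_func,
    ...<5 lines>...
                    overwrite_input=overwrite_input,
                    method=method)
    r = func(a, **kwargs)
    result = _quantile(arr,
                       quantiles=q,
    ...<2 lines>...
                       out=out,
                       weights=wgt)
    slices_having_nans = np.isnan(arr[-1, ...])
                                  ~~~^^^^^^^^^
IndexError: index -1 is out of bounds for axis 0 with size 0
```

Emit:
{"name": "apply_moves", "arguments": {
  "motion": [
    [[1,2.2,0],-4],
    [[3,6.6,0],-10],
    [[5,11,0],-16],
    [[7,15.4,0],-22],
    [[9,19.8,0],-28],
    [[11,24.2,0],-34],
    [[13,28.6,0],-40],
    [[15,33,0],-41],
    [[17,37.4,0],-41],
    [[19,41.8,0],-41]
  ],
  "hand": 0
}}

```text
clock: 1.1
tool_pos: [0.3973, -0.2225, 0.2027]
orientation: [180.0, -0.0, 66.9]
force: [0.6, -0.2, -0.6]
opening: 0.0131
```

Emit:
{"name": "apply_moves", "arguments": {
  "motion": [
    [[2,4.4,0],0],
    [[4,8.8,0],0],
    [[6,13.2,0],0],
    [[8,17.6,-1],0],
    [[10,22,-2],0],
    [[12,26.4,-3],0],
    [[13.7,29.8,-4],0],
    [[13.7,29.8,-4],0],
    [[13.7,29.8,-4],0]
  ]
}}

```text
clock: 2.0
tool_pos: [0.5336, 0.0741, 0.1617]
orientation: [-179.9, 0.1, 67.0]
force: [-0.6, -0.3, 0.5]
opening: 0.0004
```

```bash
python3 - <<'E'
from h import *
o,im,d,m=snap('wrist','w1')
print(o['clock'],o['tool_pos'],o['orientation'],o['opening'],o['joint_pos'],o['force'])
E
```

```text
2.0 [0.53360688 0.07409591 0.16171009] [-1.79917007e+02  9.45197007e-02  6.69519240e+01] 0.00035818873486315975 [ 2.87563047e+01  9.64609968e+00 -1.98445226e+01 -7.77762936e-03
 -6.06349798e+01 -1.41800628e+02] [-0.5590017  -0.31545068  0.53152998]
```

View pics/w1.png

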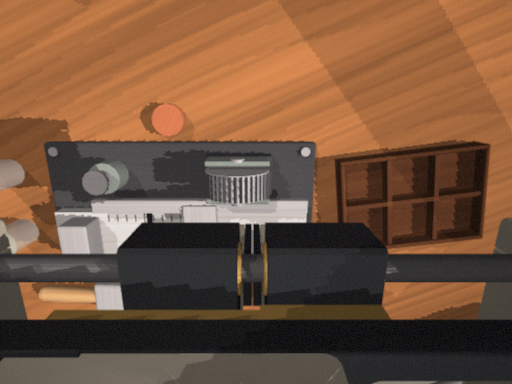

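```bash
python3 - <<'E'
from h import *
o,im,d,m=pickle.load(open('w1.pkl','rb'))
cv2.imwrite('pics/w1z.png',cv2.resize(im[140:340,40:400],None,fx=2.2,fy=2.2,interpolation=cv2.INTER_CUBIC))
T=np.array(m['tool_from_camera'])
for uv in [(180,228),(180,250),(180,280),(300,228),(252,228),(246,225),(258,225),(252,240),(252,270),(252,300),(242,270),(266,250)]:
    z=d[uv[1],uv[0]]; p=T@[(uv[0]-m['cx'])/m['fx']*z,(uv[1]-m['cy'])/m['fy']*z,z,1]; print(uv,np.round(p[:3],4))
p=np.linalg.inv(T)@[0,0,0,1]; print('tcp px',p[0]/p[2]*m['fx']+m['cx'],p[1]/p[2]*m['fy']+m['cy'])
E
```

```text
(180, 228) [-0.0214 -0.0383 -0.0993]
(180, 250) [-0.0185 -0.0377 -0.1121]
(180, 280) [-0.0189 -0.0296 -0.1128]
(300, 228) [ 0.014  -0.038  -0.0986]
(252, 228) [1.000e-04 5.940e-02 1.331e-01]
(246, 225) [-0.0035 -0.0094 -0.0264]
(258, 225) [ 0.0032 -0.0094 -0.0263]
(252, 240) [1.000e-04 7.410e-02 1.331e-01]
(252, 270) [-0.0003 -0.0288 -0.1065]
(252, 300) [-0.0002  0.0082 -0.0685]
(242, 270) [-0.003  -0.0294 -0.1077]
(266, 250) [ 0.0036 -0.0348 -0.1063]
tcp px 252.19400655572665 223.03487150773967
```

View pics/w1z.png

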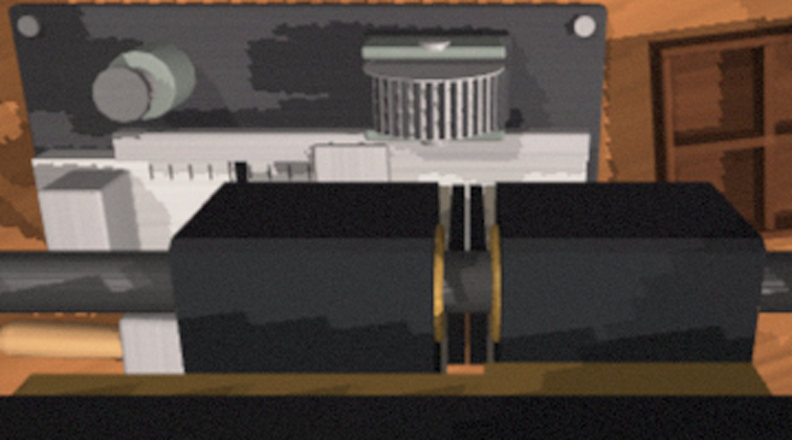

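```bash
cat >> h.py <<'E'
Rg=np.array([[.9205,.3907],[-.3907,.9205]]); g=np.array([.5531,-.0206])
def G(W):
    W=np.asarray(W,float).copy(); W[...,:2]=(W[...,:2]-g)@Rg; return W
def rayz(o,m,uv,z):
    T=c2w(o,m); r=T[:3,:3]@[(uv[0]-m['cx'])/m['fx'],(uv[1]-m['cy'])/m['fy'],1]
    return T[:3,3]+r*(z-T[2,3])/r[2]
E
python3 - <<'E'
from h import *
o,im,d,m=pickle.load(open('w1.pkl','rb'))
Q=G(cloud(o,d,m))
for r in (206,209,212,215,218,220):
    print(r,[(u,*(np.round(Q[r,u]*1000).astype(int)),int(im[r,u].max())) for u in list(range(144,155,1))+list(range(178,188,1))+[216,218]])
k=(abs(Q[...,2]-.056)<.002)&(abs(Q[...,0]+.055)<.02)&(abs(Q[...,1]+.075)<.02); print('lock',np.nanmean(Q[k],0),k.sum())
k=(Q[...,2]>.066)&(abs(Q[...,0]+.055)<.03)&(abs(Q[...,1]-.065)<.04);q=Q[k]; print('wheel',np.percentile(q,[1,50,99],axis=0))
# screws of base
for uv in [(53,152),(305,152)]: print(Q[uv[1],uv[0]])
E
```

```text
206 [(144, np.int64(-27), np.int64(-33), np.int64(45), 202), (145, np.int64(-27), np.int64(-32), np.int64(45), 203), (146, np.int64(-27), np.int64(-31), np.int64(45), 203), (147, np.int64(-27), np.int64(-30), np.int64(45), 202), (148, np.int64(-27), np.int64(-29), np.int64(45), 202), (149, np.int64(-28), np.int64(-27), np.int64(46), 204), (150, np.int64(-28), np.int64(-26), np.int64(46), 202), (151, np.int64(-27), np.int64(-26), np.int64(46), 202), (152, np.int64(-28), np.int64(-24), np.int64(46), 202), (153, np.int64(-27), np.int64(-23), np.int64(46), 204), (154, np.int64(-28), np.int64(-22), np.int64(47), 203), (178, np.int64(-27), np.int64(2), np.int64(45), 205), (179, np.int64(-28), np.int64(4), np.int64(46), 207), (180, np.int64(-27), np.int64(4), np.int64(45), 188), (181, np.int64(-27), np.int64(5), np.int64(44), 163), (182, np.int64(-27), np.int64(7), np.int64(46), 148), (183, np.int64(-29), np.int64(9), np.int64(49), 150), (184, np.int64(-28), np.int64(9), np.int64(49), 162), (185, np.int64(-29), np.int64(11), np.int64(49), 160), (186, np.int64(-29), np.int64(12), np.int64(49
[... 6046 characters left out ...]
p.int64(27), 126), (182, np.int64(-5), np.int64(1), np.int64(28), 152), (183, np.int64(-13), np.int64(7), np.int64(48), 153), (184, np.int64(-14), np.int64(9), np.int64(50), 187), (185, np.int64(-14), np.int64(10), np.int64(50), 208), (186, np.int64(-14), np.int64(11), np.int64(51), 206), (187, np.int64(-14), np.int64(12), np.int64(50), 207), (216, np.int64(-12), np.int64(41), np.int64(45), 181), (218, np.int64(-5), np.int64(41), np.int64(28), 201)]
lock [-0.05543325 -0.07536146  0.05543941] 501
wheel [[-0.08465682  0.02736816  0.07312853]
 [-0.07977233  0.06839821  0.2886194 ]
 [-0.04730741  0.10419044  0.3010101 ]]
[-0.07935858 -0.13672915  0.01619149]
[-0.07903292  0.13718094  0.01447651]
```

Emit:
{"name": "apply_moves", "arguments": {
  "motion": [
    [[0,0,-4],0],
    [[0,0,-6.5],0],
    [[0,0,-7.5],0],
    [[0,0,-8],0],
    [[0,0,-8.3],0],
    [[0,0,-8.4],0],
    [[0,0,-8.4],0]
  ]
}}

```text
clock: 2.75
tool_pos: [0.5346, 0.0737, 0.0795]
orientation: [179.9, -0.1, 66.9]
force: [0.1, 0.9, 0.3]
opening: 0.0003
```

Emit:
{"name": "apply_moves", "arguments": {
  "motion": [
    [[-0.1,-0.25,0],0],
    [[-0.2,-0.5,0],0],
    [[-0.35,-0.8,0],0],
    [[-0.45,-1.1,0],0],
    [[-0.6,-1.4,0],0],
    [[-0.7,-1.7,0],0],
    [[-0.85,-2.0,0],0],
    [[-0.95,-2.3,0],0],
    [[-1.1,-2.6,0],0],
    [[-1.1,-2.6,0],0]
  ]
}}

```text
clock: 3.75
tool_pos: [0.5228, 0.0472, 0.0786]
orientation: [-180.0, 0.0, 66.8]
force: [0.1, -0.2, -0.6]
opening: 0.0001
```

```bash
cat >> h.py <<'E'
def look(tag):
    o,im,d,m=snap('wrist',tag)
    Q=G(cloud(o,d,m))
    print(o['clock'],np.round(G(o['tool_pos'])*1000,1),np.round(o['force'],1))
    # jaw: z .048-.053 or top 0.062 points at x -22..-8
    k=(Q[...,2]>.0445)&(Q[...,2]<.066)&(Q[...,0]>-.0205)&(Q[...,0]<.05)&(Q[...,1]>-.08)&(Q[...,1]<.06)
    ys=Q[k][:,1]*1000
    if len(ys): print('jaw',k.sum(),np.percentile(ys,[0,2,10,50,90,98,100]).round(1))
    k=(im.max(2)<60)&(Q[...,2]>.026)&(Q[...,2]<.034)&(Q[...,0]>-.013)&(Q[...,0]<.04)&(Q[...,1]>-.06)&(Q[...,1]<-.015)
    ys=Q[k][:,1]*1000
    if len(ys): print('mark',k.sum(),np.percentile(ys,[0,5,50,95,100]).round(1),np.median(Q[k][:,0]))
    cv2.imwrite(f'pics/{tag}z.png',cv2.resize(im[100:340,0:400],None,fx=2,fy=2,interpolation=cv2.INTER_CUBIC))
E
python3 -c "from h import *;look('w2')"
```

```text
3.75 [-54.4  50.6  78.6] [ 0.1 -0.2 -0.6]
```

View pics/w2z.png

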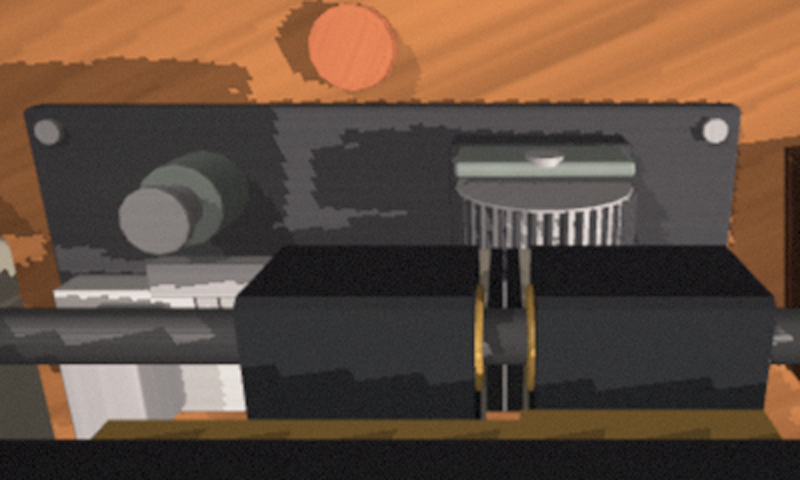

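Emit:
{"name": "apply_moves", "arguments": {
  "motion": [
    [[0,0,2],0],
    [[0.5,1.3,5],0],
    [[1.1,2.6,8.4],0],
    [[1.1,2.6,8.4],0],
    [[1.1,2.6,8.4],0]
  ]
}}

```text
clock: 4.3
tool_pos: [0.5345, 0.0742, 0.1633]
orientation: [179.9, -0.1, 66.9]
force: [-0.9, 0.5, -0.5]
opening: 0.0003
```

```bash
python3 -c "from h import *;look('w3')"
```

```text
4.3 [-54.2  80.  163.3] [-0.9  0.5 -0.5]
jaw 323 [-79.5 -63.9   9.1  23.8  38.4  41.4  41.5]
mark 39 [-36.7 -36.5 -34.  -32.2 -32. ] -0.0077973371589735215
```

View pics/w3z.png

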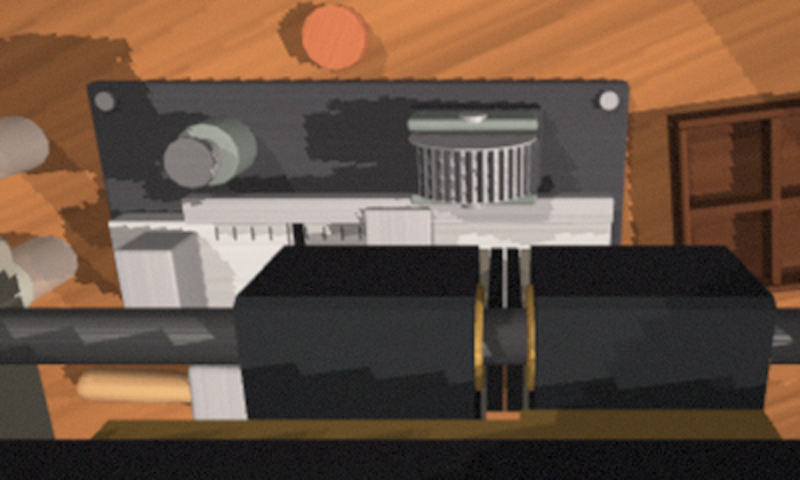

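```bash
python3 - <<'E'
from h import *
for t in('w2','w3'):
    o,im,d,m=pickle.load(open(t+'.pkl','rb'))
    T=np.array(m['tool_from_camera']); 
    M=dict(m); M['cam_to_world']=T; C=cloud(o,d,M)
    for r in range(214,240,2): print(r,[tuple((C[r,u]*1000).round().astype(int)) for u in (238,241,244,247,250,253,257,260,263,266)])
    Q=G(cloud(o,d,m)); k=(abs(Q[...,0]+.055)<.012)&(abs(Q[...,1]-.065)<.012)&(Q[...,2]<.1); print(np.sort(Q[k][:,2])[-10:])
    cv2.imwrite(f'pics/{t}y.png',cv2.resize(im[190:310,190:320],None,fx=5,fy=5,interpolation=cv2.INTER_CUBIC))
E
```

```text
214 [(np.int64(-9), np.int64(-4), np.int64(7)), (np.int64(-7), np.int64(-4), np.int64(6)), (np.int64(-5), np.int64(-5), np.int64(2)), (np.int64(-3), np.int64(-5), np.int64(3)), (np.int64(-1), np.int64(-6), np.int64(0)), (np.int64(1), np.int64(-6), np.int64(1)), (np.int64(3), np.int64(-7), np.int64(-3)), (np.int64(5), np.int64(-7), np.int64(-2)), (np.int64(7), np.int64(-7), np.int64(-1)), (np.int64(9), np.int64(-8), np.int64(-4))]
216 [(np.int64(-9), np.int64(-3), np.int64(6)), (np.int64(-7), np.int64(-3), np.int64(5)), (np.int64(-5), np.int64(-4), np.int64(3)), (np.int64(-3), np.int64(-4), np.int64(2)), (np.int64(-1), np.int64(-4), np.int64(1)), (np.int64(1), np.int64(-4), np.int64(1)), (np.int64(3), np.int64(-6), np.int64(-2)), (np.int64(5), np.int64(-5), np.int64(0)), (np.int64(7), np.int64(-5), np.int64(-1)), (np.int64(9), np.int64(-6), np.int64(-4))]
218 [(np.int64(-9), np.int64(-2), np.int64(5)), (np.int64(-7), np.int64(-1), np.int64(5)), (np.int64(-5), np.int64(-2), np.int64(3)), (np.int64(-3), np.int64(-3), np.int64(2)), (np.int64(-1), np.int64(-4), np.int64(0)), (np.int64(1),
[... 10346 characters left out ...]
int64(-11), np.int64(-44)), (np.int64(4), np.int64(-38), np.int64(-105))]
238 [(np.int64(-4), np.int64(-35), np.int64(-99)), (np.int64(-6), np.int64(-9), np.int64(-43)), (np.int64(-4), np.int64(-9), np.int64(-43)), (np.int64(-3), np.int64(-9), np.int64(-43)), (np.int64(-1), np.int64(-10), np.int64(-44)), (np.int64(0), np.int64(-9), np.int64(-43)), (np.int64(2), np.int64(-9), np.int64(-42)), (np.int64(4), np.int64(-9), np.int64(-42)), (np.int64(5), np.int64(-9), np.int64(-43)), (np.int64(4), np.int64(-38), np.int64(-105))]
[0.08331308 0.08333515 0.08334431 0.08340363 0.08342933 0.08345817
 0.0834605  0.08348821 0.08350057 0.08361605]<stdin>:6: RuntimeWarning: invalid value encountered in cast
```

View pics/w2y.png

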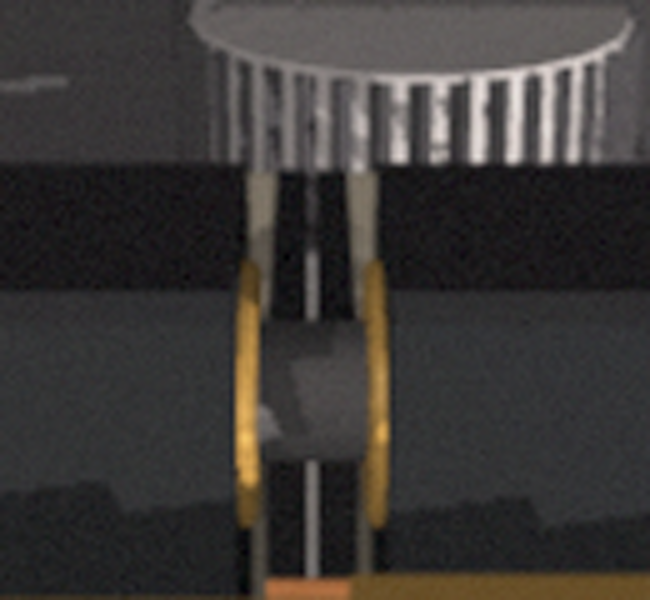

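View pics/w3y.png

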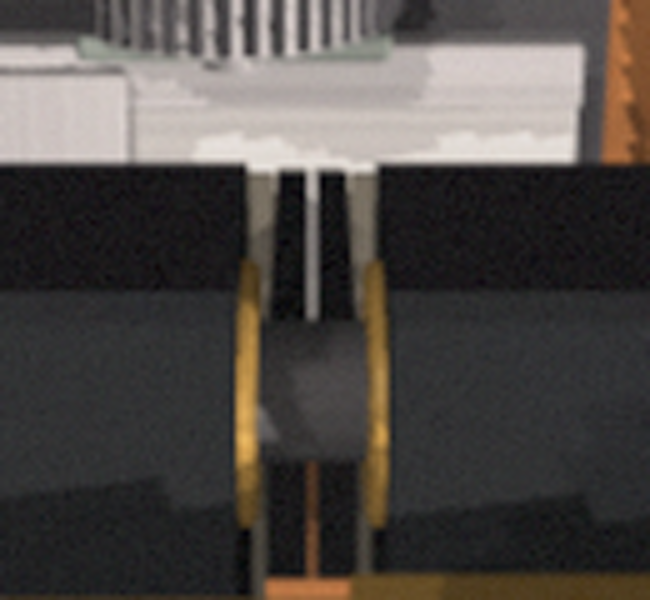

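Emit:
{"name": "apply_moves", "arguments": {
  "motion": [
    [[-0.3,-0.7,-4],0],
    [[-0.6,-1.4,-7],0],
    [[-0.6,-1.4,-8],0],
    [[-0.6,-1.4,-8.3],0],
    [[-0.6,-1.4,-8.6],0],
    [[-0.6,-1.4,-8.6],0],
    [[-0.6,-1.4,-8.6],0]
  ]
}}

```text
clock: 5.05
tool_pos: [0.5288, 0.06, 0.0776]
orientation: [179.9, -0.1, 66.9]
force: [-0.2, 0.3, -0.2]
opening: 0.0005
```

Emit:
{"name": "apply_moves", "arguments": {
  "motion": [
    [[0,0,0],0]
  ]
}}

```text
clock: 5.15
tool_pos: [0.5286, 0.0599, 0.0775]
orientation: [179.9, -0.1, 66.9]
force: [0.4, 0.7, 0.6]
opening: 0.0005
```

Emit:
{"name": "apply_moves", "arguments": {
  "motion": [
    [[0,0,-0.2],0],
    [[0,0,-0.2],0]
  ]
}}

```text
clock: 5.35
tool_pos: [0.528, 0.0596, 0.0747]
orientation: [180.0, -0.0, 66.9]
force: [-0.3, 0.1, 0.2]
opening: 0.0005
```

```bash
python3 - <<'E'
from h import *
o,im,d,m=snap('scene','s1')
cv2.imwrite('pics/s1z.png',cv2.resize(im[100:300,100:320],None,fx=3.5,fy=3,interpolation=cv2.INTER_CUBIC))
Q=G(cloud(o,d,m)); k=(abs(Q[...,0]+.055)<.03)&(abs(Q[...,1]-.065)<.03)&(Q[...,2]>.05)
q=Q[k]
for z in range(60,200,10):
    s=q[(abs(q[:,2]-z/1000-.005)<.005)]
    if len(s): print(z,len(s),(s.min(0)*1000).round(),(s.max(0)*1000).round())
E
```

```text
60 109 [-68.  35.  60.] [-39.  95.  70.]
70 131 [-68.  40.  70.] [-40.  93.  80.]
80 90 [-66.  51.  80.] [-40.  81.  85.]
90 1 [-45.  64. 100.] [-45.  64. 100.]
100 43 [-65.  50. 101.] [-41.  81. 110.]
110 63 [-64.  49. 110.] [-40.  81. 120.]
120 53 [-57.  48. 120.] [-41.  83. 130.]
130 70 [-61.  46. 130.] [-41.  86. 140.]
140 50 [-48.  46. 140.] [-41.  85. 150.]
150 7 [-44.  73. 150.] [-41.  77. 157.]
160 1 [-39.  72. 163.] [-39.  72. 163.]
170 6 [-50.  69. 172.] [-26.  70. 178.]
180 65 [-44.  36. 180.] [-25.  94. 190.]
190 85 [-33.  35. 190.] [-25.  94. 200.]
```

View pics/s1z.png

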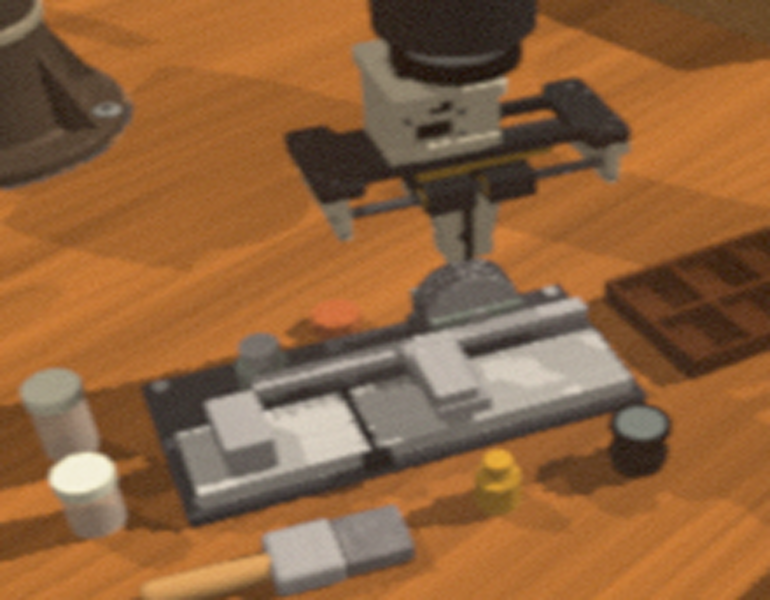

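Emit:
{"name": "apply_moves", "arguments": {
  "motion": [
    [[0,0,-0.5],0],
    [[0,0,-1.0],0],
    [[0,0,-1.2],0],
    [[0,0,-1.2],0]
  ]
}}

```text
clock: 5.8
tool_pos: [0.5277, 0.0594, 0.062]
orientation: [-180.0, 0.1, 66.9]
force: [0.2, -0.2, -0.1]
opening: 0.0004
```

Emit:
{"name": "apply_moves", "arguments": {
  "motion": [
    [[0,0,-0.3],0],
    [[0,0,-0.3],0]
  ]
}}

```text
clock: 6.0
tool_pos: [0.5279, 0.0595, 0.0593]
orientation: [-180.0, 0.0, 66.9]
force: [0.0, -0.6, -0.2]
opening: 0.0008
```

Emit:
{"name": "apply_moves", "arguments": {
  "motion": [
    [[0,0,-0.2],0],
    [[0,0,-0.2],0]
  ]
}}

```text
clock: 6.2
tool_pos: [0.5282, 0.0596, 0.0577]
orientation: [180.0, -0.0, 66.9]
force: [-0.1, 0.0, 1.8]
opening: 0.0006
```

Emit:
{"name": "apply_moves", "arguments": {
  "motion": [
    [[0,0,-0.2],0],
    [[0,0,-0.2],0]
  ]
}}

```text
clock: 6.4
tool_pos: [0.5282, 0.0596, 0.0558]
orientation: [180.0, -0.0, 66.9]
force: [-0.1, 0.8, 3.8]
opening: 0.0004
```

Emit:
{"name": "apply_moves", "arguments": {
  "motion": [
    [[-0.1,-0.2,0],0],
    [[-0.2,-0.5,0],0],
    [[-0.3,-0.7,0],0],
    [[-0.4,-0.9,0],0]
  ]
}}

```text
clock: 6.8
tool_pos: [0.5243, 0.0504, 0.0558]
orientation: [180.0, -0.0, 66.9]
force: [0.6, -1.2, 3.8]
opening: 0.0008
```

Emit:
{"name": "apply_moves", "arguments": {
  "motion": [
    [[-0.1,-0.2,0],0],
    [[-0.2,-0.4,0],0]
  ]
}}

```text
clock: 7.0
tool_pos: [0.5223, 0.0464, 0.0558]
orientation: [180.0, -0.0, 66.9]
force: [1.5, 0.0, 2.6]
opening: 0.0005
```

Emit:
{"name": "apply_moves", "arguments": {
  "motion": [
    [[0,0,2],0],
    [[0.6,1.4,5],0],
    [[1.2,2.8,8],0],
    [[1.2,2.8,10],0],
    [[1.2,2.8,10],0]
  ]
}}

```text
clock: 7.5
tool_pos: [0.5352, 0.0752, 0.1581]
orientation: [179.9, -0.2, 66.9]
force: [0.2, 0.5, -0.4]
opening: 0.0006
```

```bash
python3 -c "from h import *;look('w4')"
```

```text
7.5 [-53.9  81.2 158.1] [ 0.2  0.5 -0.4]
jaw 279 [-6.4  1.   4.  18.2 32.3 46.7 59.8]
mark 37 [-37.2 -36.7 -34.5 -32.1 -31.7] -0.008635601957313409
```

View pics/w4z.png

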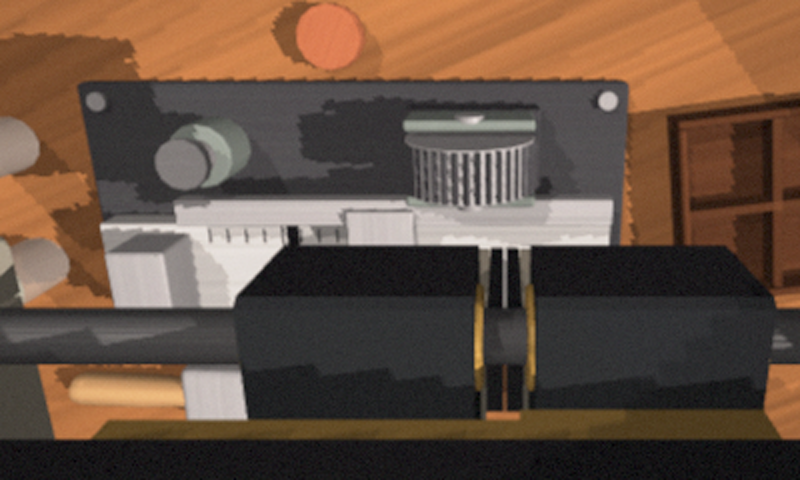

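Emit:
{"name": "apply_moves", "arguments": {
  "motion": [
    [[0,0,-4],0],
    [[0,0,-8],0],
    [[0,0,-9.4],0],
    [[0,0,-9.8],0],
    [[0,0,-10],0],
    [[0,0,-10],0]
  ]
}}

```text
clock: 8.15
tool_pos: [0.5341, 0.0746, 0.0561]
orientation: [180.0, -0.0, 66.9]
force: [-1.5, 1.1, 2.9]
opening: -0.0001
```

Emit:
{"name": "apply_moves", "arguments": {
  "motion": [
    [[-0.1,-0.3,0],0],
    [[-0.25,-0.6,0],0],
    [[-0.4,-0.95,0],0],
    [[-0.5,-1.2,0],0],
    [[-0.65,-1.5,0],0],
    [[-0.8,-1.9,0],0],
    [[-0.95,-2.2,0],0],
    [[-1.1,-2.5,0],0],
    [[-1.2,-2.8,0],0],
    [[-1.2,-2.8,0],0]
  ]
}}

```text
clock: 9.15
tool_pos: [0.5216, 0.046, 0.0556]
orientation: [-180.0, 0.0, 66.8]
force: [1.1, -0.9, 2.6]
opening: 0.0007
```

Emit:
{"name": "apply_moves", "arguments": {
  "motion": [
    [[0,0,2],0],
    [[0.6,1.4,5],0],
    [[1.2,2.8,8],0],
    [[1.2,2.8,10],0],
    [[1.2,2.8,10],0]
  ]
}}

```text
clock: 9.65
tool_pos: [0.5348, 0.0754, 0.1578]
orientation: [179.9, -0.1, 66.9]
force: [-0.7, 0.3, -1.4]
opening: 0.0005
```

```bash
python3 -c "from h import *;look('w5')"
```

```text
9.65 [-54.3  81.2 157.8] [-0.7  0.3 -1.4]
jaw 244 [-12.9 -11.4  -8.7   5.2  18.9  21.1  21.3]
mark 39 [-37.1 -36.7 -34.1 -32.  -31.8] -0.008566356521848223
```

View pics/w5z.png

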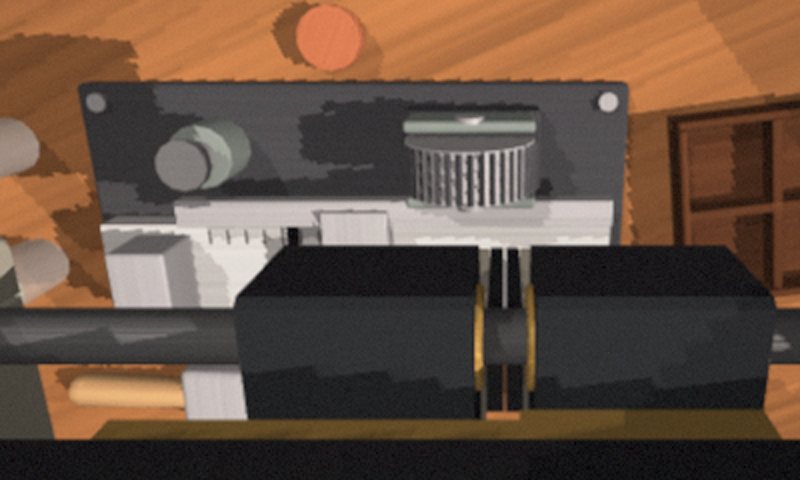

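Emit:
{"name": "apply_moves", "arguments": {
  "motion": [
    [[0,0,-4],0],
    [[0,0,-8],0],
    [[0,0,-9.4],0],
    [[0,0,-9.8],0],
    [[0,0,-10],0],
    [[0,0,-10],0]
  ]
}}

```text
clock: 10.3
tool_pos: [0.534, 0.0746, 0.056]
orientation: [-180.0, -0.0, 66.9]
force: [-1.6, 0.3, 3.4]
opening: 0.0004
```

Emit:
{"name": "apply_moves", "arguments": {
  "motion": [
    [[-0.1,-0.3,0],0],
    [[-0.25,-0.6,0],0],
    [[-0.4,-0.95,0],0],
    [[-0.5,-1.2,0],0],
    [[-0.65,-1.5,0],0],
    [[-0.8,-1.9,0],0],
    [[-0.95,-2.2,0],0],
    [[-1.1,-2.5,0],0],
    [[-1.2,-2.8,0],0],
    [[-1.2,-2.8,0],0]
  ]
}}

```text
clock: 11.3
tool_pos: [0.5216, 0.046, 0.0556]
orientation: [-180.0, 0.0, 66.8]
force: [1.8, -2.1, 3.4]
opening: 0.001
```

Emit:
{"name": "apply_moves", "arguments": {
  "motion": [
    [[0,0,2],0],
    [[0.5,1.2,5],0],
    [[1,2.3,8],0],
    [[1,2.3,10],0],
    [[1,2.3,10],0],
    [[1,2.3,10],0]
  ]
}}

```text
clock: 11.9
tool_pos: [0.5312, 0.0696, 0.1551]
orientation: [-179.9, 0.0, 66.8]
force: [0.5, 1.0, -0.2]
opening: 0.0004
```

```bash
python3 - <<'E'
from h import *
look('w6')
o,im,d,m=pickle.load(open('w6.pkl','rb'))
cv2.imwrite('pics/w6y.png',cv2.resize(im[180:230,40:240],None,fx=4,fy=4,interpolation=cv2.INTER_CUBIC))
E
```

```text
11.9 [-55.4  74.4 155.1] [ 0.5  1.  -0.2]
jaw 207 [-76.7 -47.5 -22.5  -5.6  24.1  47.5  58.9]
mark 20 [-36.7 -36.5 -34.9 -32.9 -32.8] -0.009845775577090012
```

View pics/w6y.png

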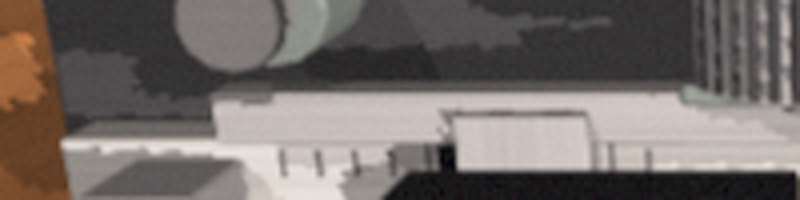

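Emit:
{"name": "apply_moves", "arguments": {
  "motion": [
    [[-0.1,-3,0.5],0],
    [[-0.3,-7,1],0],
    [[-0.5,-11,1],0],
    [[-0.5,-11.5,1],0],
    [[-0.5,-11.5,1],0],
    [[-0.5,-11.5,1],0]
  ]
}}

```text
clock: 12.55
tool_pos: [0.5266, -0.0453, 0.1648]
orientation: [-179.9, 0.0, 66.8]
force: [0.4, 0.7, 0.1]
opening: 0.0001
```

```bash
python3 - <<'E'
from h import *
look('w7')
o,im,d,m=pickle.load(open('w7.pkl','rb'))
cv2.imwrite('pics/w7y.png',cv2.resize(im[130:250,150:350],None,fx=4,fy=4,interpolation=cv2.INTER_CUBIC))
E
```

```text
12.55 [-14.8 -33.1 164.8] [0.4 0.7 0.1]
jaw 1602 [-75.  -26.2 -23.3  -9.9   4.8   7.6  56.6]
mark 229 [-36.6 -36.6 -34.3 -32.1 -31. ] 0.012191028459740119
```

View pics/w7y.png

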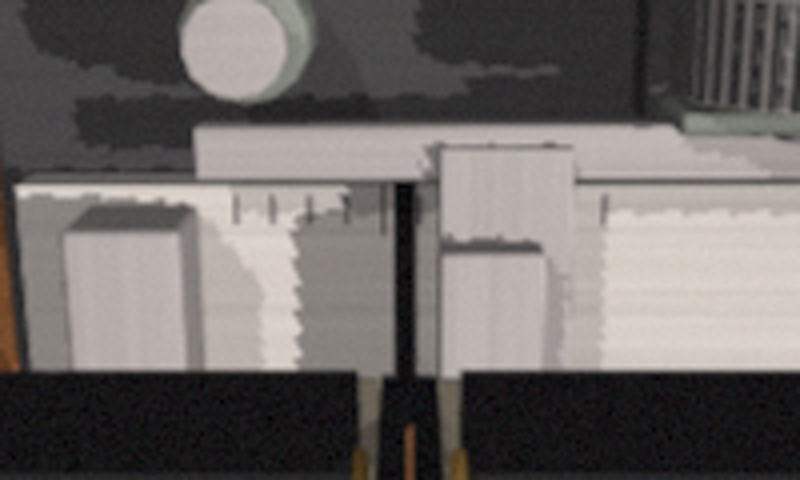

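```bash
cat >> h.py <<'E'
def meas(tag):
    o,im,d,m=pickle.load(open(tag+'.pkl','rb')); Q=G(cloud(o,d,m))
    gr=im.max(2).astype(float)
    for r in (195,200,205,210,215,219):
        # mark: dark run
        row=gr[r]; c=int(m['cx'])
        dk=[u for u in range(c-25,c+25) if row[u]<60 and abs(Q[r,u,2]-.03)<.006]
        jz=[u for u in range(c-25,c+60) if Q[r,u,2]>.043 and Q[r,u,2]<.07]
        if not jz: continue
        # subpixel mark edges: weights
        w=np.clip((110-row[dk[0]-2:dk[-1]+3])/80,0,1) if dk else [0]
        uu=np.arange(dk[0]-2,dk[-1]+3) if dk else [0]
        mu=(w*uu).sum()/max(w.sum(),1e-6) if dk else np.nan
        z=np.median([Q[r,u,2] for u in jz[1:8]])
        def zz(t): return .062 if t>.056 else .050
        print(r,'mark cols',dk[:1],dk[-1:],'y',(G(rayz(o,m,(mu,r),.030))*1000).round(1)[:2],'jaw',jz[0],jz[-1],'z',z.round(4),'face y',(G(rayz(o,m,(jz[0]-.5,r),z))*1000).round(1)[:2],'back',(G(rayz(o,m,(jz[-1]+.5,r),z))*1000).round(1)[1])
E
python3 -c "
from h import *
meas('w7')"
```

```text
195 mark cols [249] [253] y [  6.3 -34.5] jaw 259 291 z 0.0618 face y [ -3.1 -26.8] back 5.6
200 mark cols [249] [253] y [ 12.1 -34.6] jaw 259 291 z 0.0613 face y [  2.2 -26.8] back 5.9
205 mark cols [249] [253] y [ 17.8 -34.6] jaw 259 291 z 0.062 face y [  7.2 -26.8] back 5.9
210 mark cols [249] [253] y [ 23.7 -34.5] jaw 259 291 z 0.0616 face y [ 12.6 -26.7] back 6.2
215 mark cols [249] [253] y [ 29.6 -34.6] jaw 259 291 z 0.062 face y [ 17.7 -26.7] back 6.3
219 mark cols [249] [253] y [ 34.3 -34.5] jaw 259 291 z 0.0623 face y [ 21.9 -26.7] back 6.4
```

Emit:
{"name": "apply_moves", "arguments": {
  "motion": [
    [[0.1,4,0],0],
    [[0.3,8,0],0],
    [[0.5,11.5,-1],0],
    [[0.5,11.5,-5],0],
    [[0.5,11.5,-9],0],
    [[0.5,11.5,-10.4],0],
    [[0.5,11.5,-10.8],0],
    [[0.5,11.5,-11],0],
    [[0.5,11.5,-11],0]
  ]
}}

```text
clock: 13.5
tool_pos: [0.5324, 0.0702, 0.0564]
orientation: [180.0, -0.0, 66.9]
force: [-2.4, 0.0, 2.7]
opening: 0.0005
```

Emit:
{"name": "apply_moves", "arguments": {
  "motion": [
    [[-0.1,-0.2,0],0],
    [[-0.2,-0.4,0],0],
    [[-0.3,-0.7,0],0],
    [[-0.4,-0.9,0],0],
    [[-0.5,-1.2,0],0],
    [[-0.6,-1.4,0],0],
    [[-0.7,-1.6,0],0],
    [[-0.7,-1.6,0],0]
  ]
}}

```text
clock: 14.3
tool_pos: [0.5253, 0.0532, 0.0558]
orientation: [180.0, -0.0, 66.9]
force: [2.1, -1.0, 3.7]
opening: 0.0002
```

Emit:
{"name": "apply_moves", "arguments": {
  "motion": [
    [[0,0,2],0],
    [[0,0,6],0],
    [[0,0,10],0],
    [[0,-4,11],0],
    [[0.1,-8,11],0],
    [[0.2,-9.9,11],0],
    [[0.2,-9.9,11],0],
    [[0.2,-9.9,11],0]
  ]
}}

```text
clock: 15.1
tool_pos: [0.5264, -0.0458, 0.165]
orientation: [-179.9, 0.0, 66.8]
force: [0.6, -0.4, 0.2]
opening: 0.0005
```

```bash
python3 - <<'E'
from h import *
look('w8')
o,im,d,m=pickle.load(open('w8.pkl','rb'))
cv2.imwrite('pics/w8y.png',cv2.resize(im[130:250,150:350],None,fx=4,fy=4,interpolation=cv2.INTER_CUBIC))
meas('w8')
E
```

```text
15.1 [-14.7 -33.6 165. ] [ 0.6 -0.4  0.2]
jaw 1578 [-73.5 -33.8 -31.7 -18.5  -4.1  -1.3  -0.5]
mark 102 [-37.  -36.9 -35.9 -34.8 -34.8] 0.00956445947753036
195 mark cols [250] [251] y [  6.5 -35.7] jaw 252 284 z 0.0613 face y [ -2.8 -34.2] back -1.7
200 mark cols [250] [251] y [ 12.2 -35.8] jaw 252 284 z 0.0616 face y [  2.3 -34.2] back -1.6
205 mark cols [250] [251] y [ 18.  -35.8] jaw 252 284 z 0.0613 face y [  7.6 -34.3] back -1.4
210 mark cols [250] [251] y [ 23.8 -35.8] jaw 252 283 z 0.0618 face y [ 12.7 -34.3] back -2.4
215 mark cols [250] [251] y [ 29.7 -35.8] jaw 252 283 z 0.0618 face y [ 18.  -34.3] back -2.2
219 mark cols [250] [251] y [ 34.5 -35.8] jaw 252 283 z 0.0616 face y [ 22.3 -34.3] back -2.1
```

View pics/w8y.png

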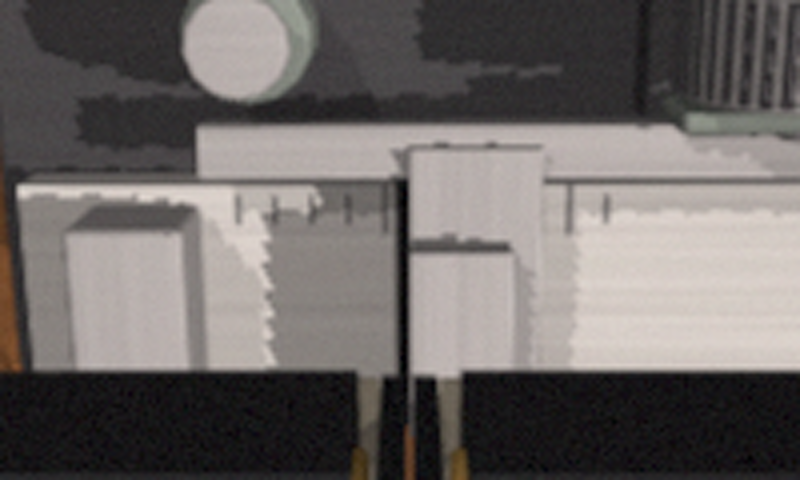

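```bash
python3 - <<'E'
from h import *
o,im,d,m=pickle.load(open('s1.pkl','rb')); Q=G(cloud(o,d,m)); Q[...,2]-=o['tool_pos'][2]; Q[...,:2]-=G(o['tool_pos'])[:2]
k=(abs(Q[...,0])<.08)&(abs(Q[...,1])<.13)&(Q[...,2]>.015)
q=Q[k]*1000
for y in range(-130,130,10):
    s=q[(q[:,1]>=y)&(q[:,1]<y+10)]
    if len(s): print(y,len(s),np.sort(s[:,2])[:4].round(),'x',s[:,0].min().round(),s[:,0].max().round())
E
```

```text
-100 101 [114. 114. 114. 115.] x -37.0 41.0
-90 203 [90. 91. 91. 91.] x -38.0 42.0
-80 153 [ 93. 100. 102. 102.] x -39.0 41.0
-70 119 [102. 103. 103. 103.] x -33.0 39.0
-60 110 [103. 103. 103. 103.] x -24.0 33.0
-50 1329 [102. 103. 103. 104.] x -38.0 41.0
-40 1265 [87. 87. 90. 91.] x -38.0 42.0
-30 1127 [95. 97. 97. 97.] x -37.0 48.0
-20 1086 [29. 29. 29. 30.] x -11.0 51.0
-10 1016 [27. 28. 28. 29.] x 3.0 54.0
0 961 [25. 26. 27. 28.] x 4.0 53.0
10 829 [26. 27. 29. 30.] x 9.0 52.0
20 586 [62. 64. 69. 71.] x 9.0 48.0
30 432 [96. 97. 97. 99.] x -24.0 42.0
40 152 [102. 103. 104. 104.] x -28.0 34.0
50 117 [102. 103. 103. 103.] x -29.0 33.0
60 141 [102. 102. 103. 104.] x -28.0 33.0
70 172 [101. 103. 103. 104.] x -38.0 41.0
80 214 [91. 91. 91. 91.] x -41.0 42.0
90 106 [106. 116. 116. 117.] x -58.0 40.0
100 11 [365. 366. 367. 368.] x -80.0 -57.0
110 22 [367. 368. 369. 371.] x -78.0 -71.0
120 2 [375. 379.] x -78.0 -76.0
```

Emit:
{"name": "apply_moves", "arguments": {
  "motion": [
    [[-2.6,-1.1,0],0],
    [[-5.3,-2.2,0],0],
    [[-5.3,-2.2,-3],0],
    [[-5.3,-2.2,-7],0],
    [[-5.3,-2.2,-11],0],
    [[-5.3,-2.2,-12.6],0],
    [[-5.3,-2.2,-13],0],
    [[-5.3,-2.2,-13],0]
  ]
}}

```text
clock: 15.95
tool_pos: [0.4739, -0.0669, 0.0354]
orientation: [-179.9, 0.1, 66.9]
force: [0.5, 0.4, 0.4]
opening: -0.0001
```

Emit:
{"name": "apply_moves", "arguments": {
  "motion": [
    [[0,0,-0.3],0],
    [[0,0,-0.6],0],
    [[0,0,-0.8],0],
    [[0,0,-0.8],0]
  ]
}}

```text
clock: 16.35
tool_pos: [0.4751, -0.0671, 0.0283]
orientation: [179.9, -0.1, 66.9]
force: [1.7, 0.9, 3.3]
opening: 0.0004
```

Emit:
{"name": "apply_moves", "arguments": {
  "motion": [
    [[0,0,-0.2],0],
    [[0,0,-0.3],0],
    [[0,0,-0.3],0]
  ]
}}

```text
clock: 16.65
tool_pos: [0.4747, -0.0674, 0.0248]
orientation: [179.9, -0.0, 66.9]
force: [2.3, 1.2, 2.7]
opening: 0.0006
```

Sliding down with about 4 N; continue until the stop is felt.

Emit:
{"name": "apply_moves", "arguments": {
  "motion": [
    [[0,0,-0.1],0],
    [[0,0,-0.1],0]
  ]
}}

```text
clock: 16.85
tool_pos: [0.4747, -0.0674, 0.0243]
orientation: [179.9, -0.0, 66.9]
force: [-0.3, 2.9, 9.3]
opening: 0.0006
```

Emit:
{"name": "apply_moves", "arguments": {
  "motion": [
    [[0,0,-0.1],0],
    [[0,0,-0.1],0]
  ]
}}

```text
clock: 17.05
tool_pos: [0.4748, -0.0674, 0.0241]
orientation: [179.9, -0.0, 66.9]
force: [-3.8, 3.4, 20.7]
opening: 0.0003
```

Stop felt (20 N). Lift and check over the mark.

Emit:
{"name": "apply_moves", "arguments": {
  "motion": [
    [[0,0,1],0],
    [[0,0,4],0],
    [[0,0,8],0],
    [[0,0,12],0],
    [[2.6,1.1,14.2],0],
    [[5.2,2.2,14.2],0],
    [[5.2,2.2,14.2],0],
    [[5.2,2.2,14.2],0]
  ]
}}

```text
clock: 17.85
tool_pos: [0.5247, -0.0457, 0.1635]
orientation: [-179.8, 0.1, 66.8]
force: [-0.8, -0.6, 0.6]
opening: 0.0004
```

```bash
python3 - <<'E'
from h import *
look('w9')
o,im,d,m=pickle.load(open('w9.pkl','rb'))
cv2.imwrite('pics/w9y.png',cv2.resize(im[130:250,150:350],None,fx=4,fy=4,interpolation=cv2.INTER_CUBIC))
meas('w9')
Q=G(cloud(o,d,m)); k=(Q[...,2]>.042)&(Q[...,2]<.07)&(np.hypot(Q[...,0]+.055,Q[...,1]+.075)<.012); print('lock z',np.median(Q[k],0),k.sum())
o,im,d,m=snap('scene','s2')
cv2.imwrite('pics/s2z.png',cv2.resize(im[100:300,100:320],None,fx=3.5,fy=3,interpolation=cv2.INTER_CUBIC))
E
```

```text
17.85 [-16.3 -34.1 163.5] [-0.8 -0.6  0.6]
jaw 1557 [-78.1 -34.4 -32.4 -18.6  -4.1  -1.3  -0.5]
mark 88 [-36.7 -36.7 -35.6 -35.4 -35.4] 0.011999893572142425
195 mark cols [250] [251] y [  4.2 -35.8] jaw 252 285 z 0.0619 face y [ -5.2 -34.8] back -1.6
200 mark cols [250] [251] y [  9.9 -35.8] jaw 252 284 z 0.0616 face y [  0.  -34.8] back -2.4
205 mark cols [250] [251] y [ 15.7 -35.8] jaw 252 284 z 0.0616 face y [  5.2 -34.9] back -2.3
210 mark cols [250] [251] y [ 21.5 -35.9] jaw 252 284 z 0.0621 face y [ 10.3 -34.9] back -2.2
215 mark cols [250] [251] y [ 27.3 -35.9] jaw 252 284 z 0.0615 face y [ 15.7 -34.9] back -2.0
219 mark cols [250] [251] y [ 32.1 -35.9] jaw 252 284 z 0.0616 face y [ 19.9 -34.9] back -1.9
lock z [-0.05512216 -0.07497526  0.04745331] 474
```

View pics/w9y.png

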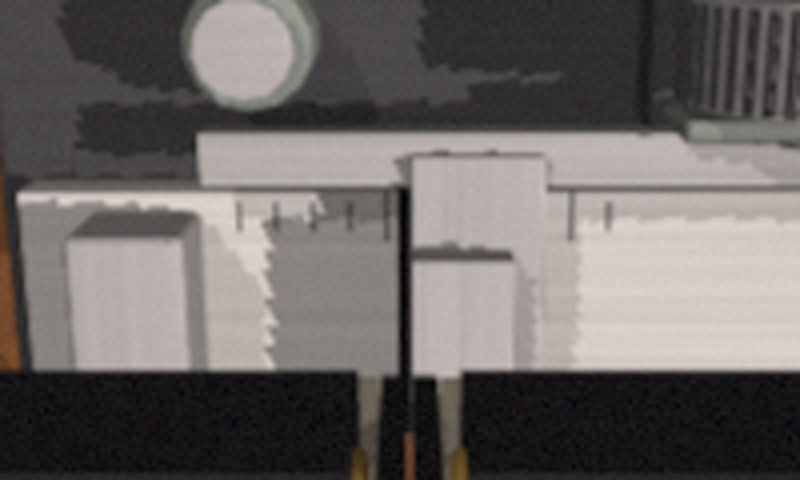

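View pics/s2z.png

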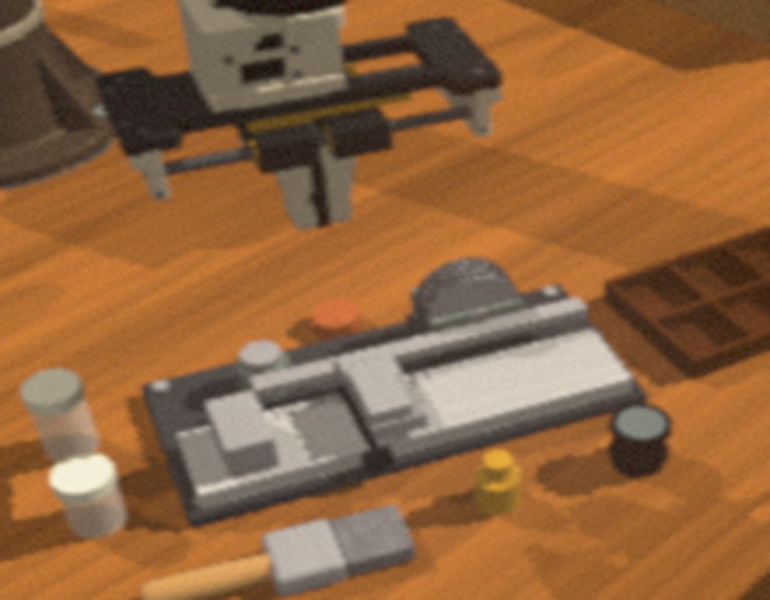

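Emit:
{"name": "apply_moves", "arguments": {
  "motion": [
    [[0,0,1],0],
    [[0,0,1],0],
    [[0,0,1],0]
  ]
}}

```text
clock: 18.25
tool_pos: [0.526, -0.0455, 0.1752]
orientation: [180.0, -0.0, 66.9]
force: [-0.3, -0.4, 0.1]
opening: 0.0006
```

```bash
python3 -c "
from plant import ctrl
print(ctrl.close_job(), ctrl.get_obs()['clock'])"
```

```text
the job is handed in; nothing more can be done
the job is handed in; nothing more can be done
```

The jaw is on the mark, the lock plunger is down, and the job was handed in at about 18 s with the arm clear. I rolled the wheel in four light strokes (2.5–4 N on the force readings) with the shut fingers. I then pressed the plunger until it hit its stop, which read about 20 N.

**Last checks**
- **Jaw:** the measuring face stands at y ≈ −34.3 to −34.9 mm against the mark centre at ≈ −34.5 mm. That is under 1 mm off, with a camera calibration good to about 2 mm.
- **Lock:** the plunger top measured 47.5 mm high, so it is fully down.
- **Bystanders:** the coin stack, tubes, brush, weight, loupe and tray look where they were in the scene picture; I did not measure them.

**What disagreed:** the tips of the shut fingers sit about 23 mm above the reported TCP. My first stroke therefore passed over the wheel without touching it, and I found the true contact height from the force reading. After the jaw reached the mark, the pictures could only show the mark's uncovered edge, so I took its centre from the earlier views.

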